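Clamp a coupling in the ratchet-knob fixture

TASK

Stand the coupling that waits by itself left of the small clamping fixture upright between the fixture's jaws, then tighten its ratchet knob clockwise until the jaw holds the coupling against the V and the knob slips: let it click at least twice, but no more than five times in all. Set the coupling in gently, leave it clamped upright, let go of everything, and do not disturb the things lying around.

Things in the scene. Friction and masses are not known exactly. Their poses are not given: they have to be found in the camera images.
- fixture: clamping fixture fixed to the green table: a 74 x 196 mm aluminium base plate 10 mm thick; origin at the centre of its underside on the table, its x across the plate, its y along it, z up. At +y stands a fixed steel V jaw (40 mm wide, its top 34 mm above the table, opening toward -y); at y = -50 mm stands a grey drive housing (52 x 74 mm, y from -87 to -13 mm, top 49 mm above the table) that carries the knob; between them the moving jaw
- pocket (a point): where the coupling's underside centre should be set: on the top of the base plate (10 mm above the table), on the fixture's x = 0 line at y = +42 mm, 3 mm short of where the V will stop it. The jaws are 27 mm wide there (x within +-13.5 mm), so the coupling is held with the fingers closing along the fixture's x, beyond the jaws' sides; the jaw gap at the start is 6 to 10 mm wider than the coupling
- seat (a point): centre (half-way up) of a coupling that stands clamped home in the V: fixture x = 0, y = +45 mm, 33 mm above the table
- jaw: moving steel jaw, 24 mm wide, top 34 mm above the table; origin on the line of its flat clamping face at table height; it slides along the fixture's +y toward the V, 28 mm per turn of the collar, and stays where it is left
- knob_grip (a point): on the vertical axis of the ratchet knob, at the height to grip it (68 mm above the table, fixture x = 0, y = -50 mm). The knob is a dark ribbed cylinder 36 mm across with 12 ribs, from 52 to 82 mm above the table, with a white index line on its top; turning it clockwise as seen from above tightens. It needs about 0.11 N m to run the jaw and slips at about 0.16 N m
- collar (a joint): turn of the graduated steel collar (screw) under the knob relative to the fixture, rad, growing clockwise (tightening); the knob carries it along until the ratchet slips; once the jaw is tight it turns no further (it only springs to and fro by less than 0.1 rad at each click), and the screw does not run back by itself
- knob (a joint): turn of the ratchet knob relative to the collar, rad, growing clockwise: stays near 0 (within 0.13) until the set torque is reached, then slips on; 12 clicks a turn, one per 0.524 rad, and when let go it stays within about 0.06 rad of a whole click
- coupling_center (a point): the loose chrome coupling, a castle-shaped round part 33 mm in diameter and 46 mm tall, 0.06 kg, standing upright alone on the green table to the left of the fixture; this point is its centre, half-way up (23 mm above its underside)
- coupling: the same coupling; origin at the centre of its underside
- tape: bystander: brown tape roll, 80 mm in diameter, 20 mm high; origin under its centre
- adapter: bystander: black adapter box 44 x 91 x 26 mm, loose; origin under its centre
- tally: bystander: chromed hand tally counter 72 x 44 x 20 mm; origin under its centre
Mind the look-alikes: they are no part of the job. What is shaped like the coupling but red is not meant.

How it is judged:
By the outcome, as a careful person would: the job done as asked, in the order asked, and still so for the second after the job is handed in, with the robot touching nothing.
It also fails if it takes over 67 s, if anything falls off the work surface, if the arm or the gripper's body presses on something with over 40 N, if the wrist force passes 120 N, or if a joint passes its speed limit or range.

ROBOT

A 6-joint arm with a two-finger parallel gripper is mounted at the origin on a cart in front of the work surface, level with it; the furniture and walls round the work are solid. World frame = base frame: x ahead of the robot, y to its left, z up, the work surface at z = 0. Lengths are in mm, angles in rad, forces in N, time in s.
With the tool pointing down it reaches from about 350 to 975 mm from the base axis. Payload 7.1 kg.
Tool frame: the origin (TCP) lies on the front face of the gripper's body, between the roots of the fingers; the fingertips stand 80 mm ahead of it and the grasp point (between the pads) lies 61 mm ahead of it (env.tips_ahead is the distance from the TCP to the fingertips, in mm); z points along the fingers, y is the direction in which the jaws open and shut (so a half turn about z gives the same grasp; the last joint's range is limited). The gripper opens to 88 mm and grips with 3 to 60 N. Pads are 20 mm wide; open, the fingers measure 115 mm over their backs; the gripper's body (75 mm by 178 mm) begins 61 mm behind the grasp point.
Start: joints at [1.145, 0.423, 1.63, -0, 1.089, -0.019], TCP at [247.263, 573.992, 302.675] pointing down, gripper open.
Joint ranges: [-3, 3], [-0.9, 2.11], [0.09, 2.58], [-1.31, 4.45], [0.11, 2.69], [-2.54, 2.54]. Speed limits (rad/s): [2.39, 2.39, 3.01, 3.14, 3.14, 3.14].

INTERFACE

Orientations are given as a unit quaternion [x, y, z, w].
In Python, from station import env, set_gripper, viewer, workorder gives the robot as it stands. Calls block until the motion is done:
- env.reach(position, orientation): joint-space move of the TCP to a pose.
- env.move_l(position, rot=None, rate=150, f_stop=None): straight line of the TCP; rot=None keeps the orientation; rate is the mean speed in mm/s. With f_stop (N) it stops when the force on the tool has changed by that much, and returns True; else False.
- env.move_joints(angles): joint-space move.
- set_gripper(opening): finger opening in mm; the grip force is fixed at half the most; returns when the fingers have stopped.
- env.hold(seconds).
- env.ik(position, orientation): joint angles nearest the present ones, or None.
- env.read_state(): the state.
- viewer.camera(name): name is "scene" or "top" or "wrist"; returns the picture (384x512x3 uint8, blue, green, red); there is no depth.
- viewer.camera_params(name): a dict with "fx", "fy", "cx", "cy" (pixels), "dist" ([k1, k2, p1, p2, k3] as OpenCV has them; the pictures are not rectified), "pose" (4x4, takes a point from camera to world coordinates); the wrist camera has in their place "tool_from_camera" (4x4, takes a point from camera to tool coordinates, whose origin is the TCP and whose axes are the flange's). Camera axes: x right, y up, looking along -z (the intrinsics and any distortion apply to the point x, -y, -z); pixel columns grow to the right and rows downward; lengths in mm; the calibration is good to about 2 mm. A picture is of the moment at which its call begins: read the wrist's pose just before it. camera_params takes no time and is no camera call.
A pose or a line that the arm cannot do raises env.IKError and nothing moves.
- workorder.sign_off(): hands the job in, once; it reports no verdict.
The state is a dict: "time_s": time; "qpos": joint angles; "dq": joint speeds; "tau": joint torques, N m; "tool_pos": TCP position; "orientation": TCP orientation; "force": force on the tool from outside, world axes, zero at the start; "wrist_torque": the same for the moment, N m; "width": finger opening in mm.
Only numpy, scipy, OpenCV 4.12 (cv2) and the standard library are available. Lean on these libraries where they do the work, as an engineer would, in place of code of your own. Each camera call takes 0.05 s, during which the arm holds its last target.

## Working session

There is one attempt and no reset: what is moved stays moved. The work goes in short steps, each a Python script; the robot and the scene stay as the last script left them, time stands still between calls to the robot, and variables do not carry over. Pictures are saved under pics/ and viewed, and the job is handed in when it is done.

```bash
ls; mkdir -p pics; python3 - <<'E'
from station import env,set_gripper,viewer,workorder
import cv2,json
for n in ["scene","top","wrist"]:
    im=viewer.camera(n); cv2.imwrite(f"pics/{n}0.png",im)
    p=viewer.camera_params(n); print(n,p)
s=env.read_state();print(s)
E
```

```text
pics
scene {'fx': 474.95957783123595, 'fy': 474.95957783123595, 'cx': 249.83599426913366, 'cy': 188.78703412187704, 'dist': array([-0.14252897,  0.        ,  0.        ,  0.        ,  0.        ]), 'pose': array([[-6.74645822e-01,  3.04471570e-01, -6.72421057e-01,
        -1.40275682e+02],
       [-7.37882262e-01, -3.02328410e-01,  6.03429614e-01,
         8.14355916e+02],
       [-1.95648274e-02,  9.03268839e-01,  4.28628770e-01,
         5.19446577e+02],
       [ 0.00000000e+00,  0.00000000e+00,  0.00000000e+00,
         1.00000000e+00]])}
top {'fx': 446.38789118817795, 'fy': 446.38789118817795, 'cx': 254.87225826291808, 'cy': 188.72845870806793, 'dist': array([0.00088159, 0.        , 0.        , 0.        , 0.        ]), 'pose': array([[-2.84027899e-02,  9.81454197e-01, -1.89580960e-01,
         3.57747985e+02],
       [-9.99334872e-01, -3.22194455e-02, -1.70798356e-02,
         1.73873688e+02],
       [-2.28712697e-02,  1.88969750e-01,  9.81716527e-01,
         1.06253180e+03],
       [ 0.00000000e+00,  0.00000000e+00,  0.00000000e+00,
         1.00000000e+00]])}
wrist {'fx': 325
[... 506 characters left out ...]

         1.00000000e+00]])}
{'time_s': 0.15, 'qpos': array([ 1.14502535e+00,  4.23662517e-01,  1.63047848e+00,  3.48708714e-07,
        1.08860127e+00, -1.90386768e-02]), 'dq': array([ 0.00050192, -0.00121263, -0.00166731, -0.00012908, -0.00114742,
       -0.00060964]), 'tau': array([-5.12563147e-04, -5.44980741e+01, -2.73917735e+01,  6.43415283e-02,
        2.04162224e-02, -7.27102474e-05]), 'tool_pos': array([247.12101972, 573.71681679, 302.09608964]), 'orientation': array([ 2.01967295e-01,  9.79392098e-01, -5.60618000e-04, -1.26939770e-04]), 'force': array([-0.09855771, -0.66841044,  0.06666248]), 'wrist_torque': array([-0.02446366,  0.00283981,  0.00595179]), 'width': 87.99833523325673}
```

View pics/scene0.png

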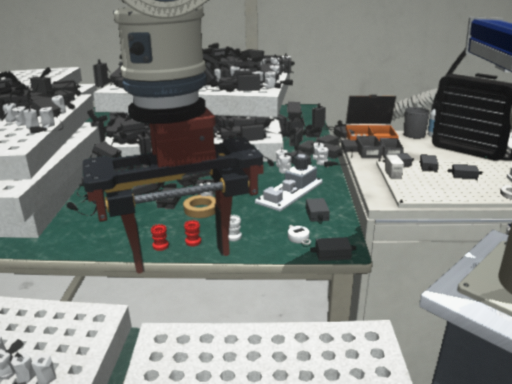

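View pics/top0.png

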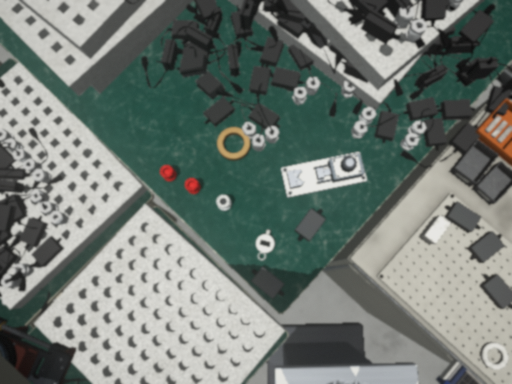

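View pics/wrist0.png

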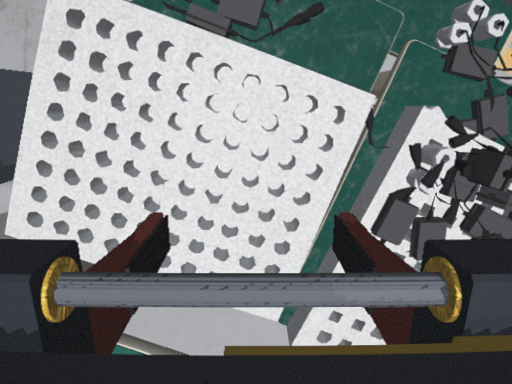

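The scene view shows the fixture at about (292,180) with the lone chrome coupling at (234,228), partly behind a finger. The wrist view shows no work items yet.

Candidates in the top view:
- chrome, alone: (224,202)
- red look-alikes: (168,172) and (192,186)
- chrome group: (249,129), (258,141), (272,132)
- chrome further off: (300,95), (313,84), (348,88), (360,128), (412,140)

I choose the lone chrome one at (224,202), left of the fixture. Next I check it in a close crop and cast rays.

```bash
cat > h.py <<'E'
import numpy as np,cv2
from scipy.spatial.transform import Rotation as R
from station import env,set_gripper,viewer,workorder
def grab(n,fn):
    s=env.read_state(); im=viewer.camera(n); cv2.imwrite("pics/"+fn,im)
    p=viewer.camera_params(n)
    if n=="wrist":
        T=np.eye(4);T[:3,:3]=R.from_quat(s["orientation"]).as_matrix();T[:3,3]=s["tool_pos"]
        p["pose"]=T@p["tool_from_camera"]
    np.savez("pics/"+fn+".npz",pose=p["pose"],K=[p["fx"],p["fy"],p["cx"],p["cy"]],dist=p["dist"])
    return im
def load(fn):
    d=np.load("pics/"+fn+".npz");f=d["K"];K=np.array([[f[0],0,f[2]],[0,f[1],f[3]],[0,0,1.]])
    return d["pose"],K,d["dist"]
def ray(fn,uv):
    P,K,D=load(fn)
    q=cv2.undistortPoints(np.array(uv,float).reshape(-1,1,2),K,D).reshape(-1,2)
    d=np.c_[q[:,0],-q[:,1],-np.ones(len(q))]@P[:3,:3].T
    return P[:3,3],d
def onz(fn,uv,z):
    o,d=ray(fn,uv); return o+d*((z-o[2])/d[:,2])[:,None]
def proj(fn,X):
    P,K,D=load(fn); c=(np.atleast_2d(X)-P[:3,3])@P[:3,:3]
    return cv2.projectPoints(c*[1,-1,-1],np.zeros(3),np.zeros(3),K,D)[0].reshape(-1,2)
def quat(yaw): # tool down, jaws' opening (tool y) along world yaw
    y=np.array([np.cos(yaw),np.sin(yaw),0]);z=np.array([0,0,-1.]);x=np.cross(y,z)
    return R.from_matrix(np.c_[x,y,z]).as_quat()
def crop(fn,x0,y0,x1,y1,s,out):
    im=cv2.imread("pics/"+fn)[y0:y1,x0:x1]; cv2.imwrite("pics/"+out,cv2.resize(im,None,fx=s,fy=s,interpolation=cv2.INTER_CUBIC))
E
python3 - <<'E'
from h import *
grab("top","top1.png")
print(onz("top1.png",[[224,202]],40),onz("top1.png",[[348,161]],82),onz("top1.png",[[281,168],[360,153],[367,188],[287,197]],10).round(1),onz("top1.png",[[265,244],[310,223],[234,143],[192,186]],20).round(0))
crop("top1.png",140,110,390,290,3.2,"c1.png")
E
```

```text
[[526.17177783 264.27690643  40.        ]] [[603.8174652  -20.67261802  82.        ]] [[610.  127.5  10. ]
 [640.9 -65.3  10. ]
 [554.  -75.6  10. ]
 [538.4 116.   10. ]] [[428. 172.  20.]
 [473.  65.  20.]
 [674. 239.  20.]
 [571. 342.  20.]]
```

View pics/c1.png

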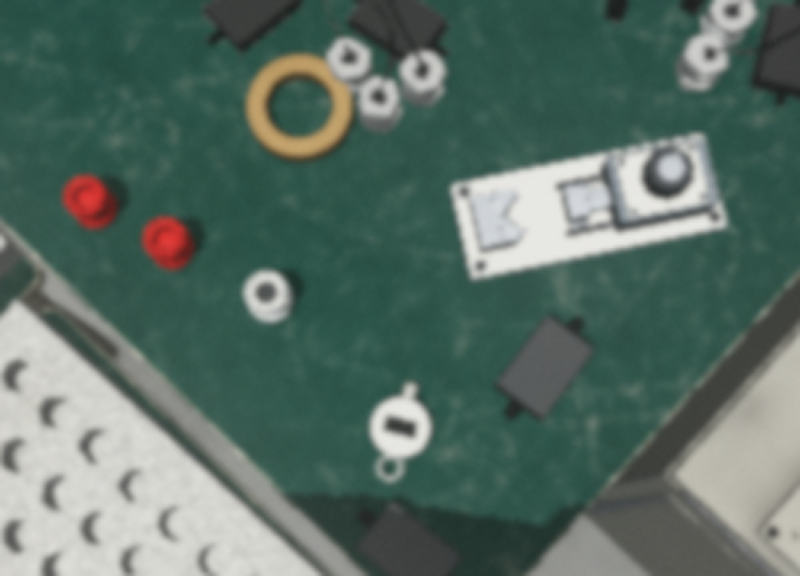

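The crop confirms a white-chrome coupling standing alone at (224,202), with the V jaw on the fixture's left end, so fixture +y points to world +y. Next I look from the wrist.

```bash
python3 - <<'E'
from h import *
c=onz("top1.png",[[280.9,167.5],[360.3,151.6],[367.2,180.9],[286.9,197.5]],10);print(c.round(1),c.mean(0),[np.linalg.norm(c[i]-c[(i+1)%4]).round(1) for i in range(4)])
q=quat(np.radians(7))
t=env.read_state()["time_s"]
env.reach([575,-40,270],q);print(env.read_state()["time_s"]-t,env.read_state()["qpos"].round(2));grab("wrist","w1.png")
env.reach([526,230,200],q);grab("wrist","w2.png");print(env.read_state()["time_s"])
E
```

```text
[[611.2 127.7  10. ]
 [644.3 -66.2  10. ]
 [571.3 -77.4  10. ]
 [537.2 116.3  10. ]] [591.00339978  25.09579365  10.        ] [np.float64(196.8), np.float64(73.9), np.float64(196.7), np.float64(75.0)]
2.4749999999999996 [-0.09  0.39  1.76  0.    0.98 -0.21]
3.8667
```

```bash
python3 -c "
from h import *
for n in '12': crop(f'w{n}.png',0,0,512,384,1.56,f'w{n}b.png')"
```

```text
(no output)
```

View pics/w1b.png

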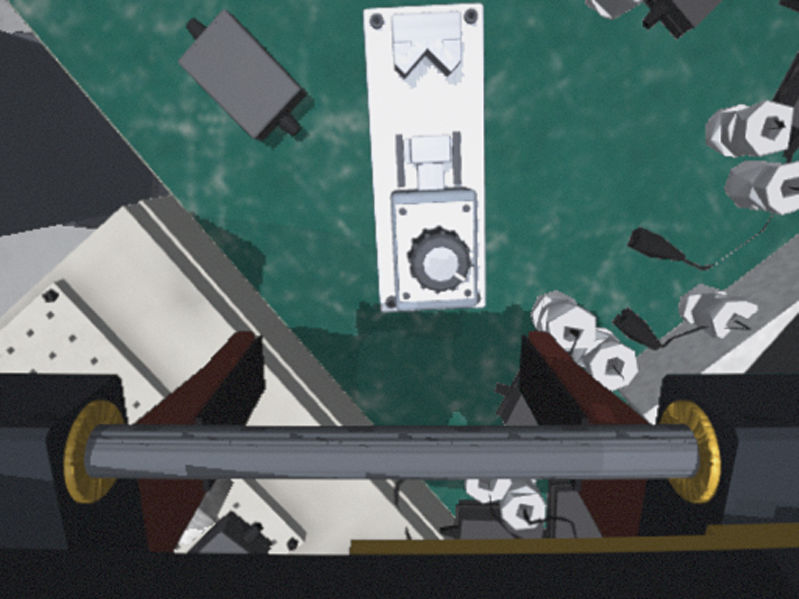

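View pics/w2b.png

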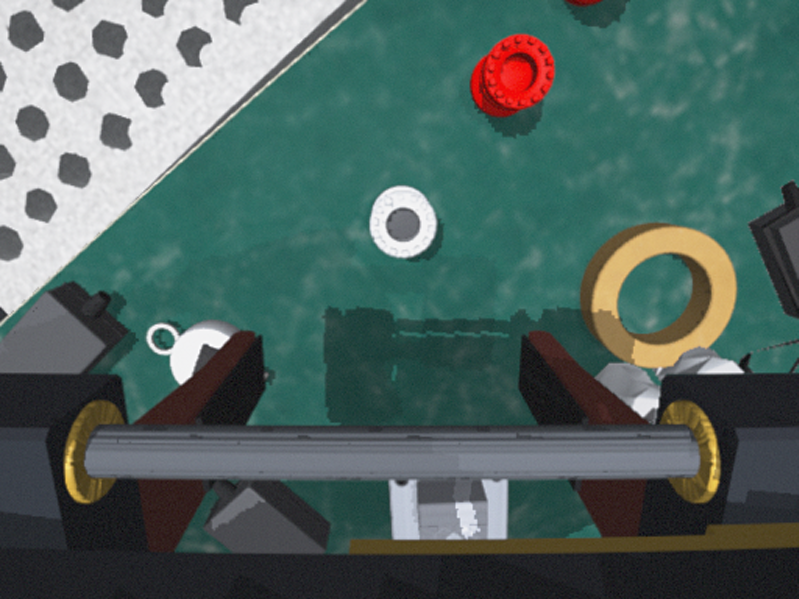

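w1 shows the fixture: plate corners at about (364,11), (482,5), (484,306) and (381,312) (scaled 1.56), knob top at (440,265). w2 shows the coupling top at (403,221), standing upright with clear space around it, the tally and tape well aside. Now I measure.

```bash
python3 - <<'E'
from h import *
c=onz("w1.png",np.array([[364,11],[482,5],[484,306],[381,312]])/1.56,10)
print(c.round(1),c.mean(0),[np.linalg.norm(c[i]-c[(i+1)%4]).round(1) for i in range(4)])
print("knob",onz("w1.png",np.array([[440,265]])/1.56,82))
for a,b in((0,3),(1,2)):
    d=c[a]-c[b];print("yaw y",np.degrees(np.arctan2(d[1],d[0])))
im=cv2.imread("pics/w2.png");hsv=cv2.cvtColor(im,cv2.COLOR_BGR2HSV)
m=((hsv[...,1]<60)&(hsv[...,2]>110)).astype(np.uint8);m[:, :225]=0;m[:,290:]=0;m[:110]=0;m[175:]=0
cs,_=cv2.findContours(m,cv2.RETR_EXTERNAL,2)
k=max(cs,key=cv2.contourArea);e=cv2.fitEllipse(k);print(e,cv2.boundingRect(k))
crop("w2.png",220,100,300,180,7,"w2c.png")
print("coup",onz("w2.png",[e[0]],46),onz("w2.png",np.array([[403,221]])/1.56,46))
crop("w1.png",215,0,335,220,2.7,"w1c.png")
E
```

```text
[[539.7 114.3  10. ]
 [611.4 126.8  10. ]
 [644.1 -63.6  10. ]
 [572.8 -76.8  10. ]] [592.00849289  25.18197667  10.        ] [np.float64(72.8), np.float64(193.2), np.float64(72.5), np.float64(194.0)]
knob [[600.31737326 -24.28163049  82.        ]]
yaw y 99.82589318063445
yaw y 99.75316155233908
((257.6214294433594, 141.98934936523438), (42.715328216552734, 46.27467346191406), 169.91319274902344) (237, 119, 43, 47)
coup [[527.05979186 269.24978846  46.        ]] [[527.54327927 269.54439445  46.        ]]
```

View pics/w2c.png

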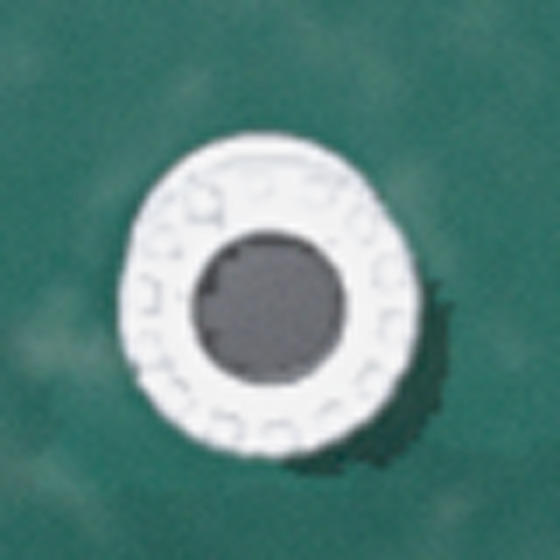

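View pics/w1c.png

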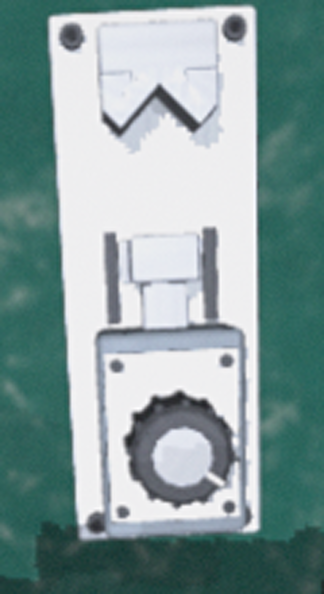

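Both views agree on the fixture: centre (591.5,25.1), y-axis yaw 99.8°, sides 73 x 194 mm (should be 74 x 196). The knob is within 0.4 mm of where that predicts. The coupling is upright with its hole rim at about (258,144). I take one closer look while aligned above it.

```bash
python3 - <<'E'
from h import *
print(onz("w2.png",[[258.1,143.9]],46))
env.reach([527.3,268,150],quat(np.radians(9.8)));grab("wrist","w3.png");print(env.read_state()["time_s"],env.read_state()["tool_pos"])
crop('w3.png',0,0,512,384,1.56,'w3b.png')
print(proj("w3.png",[527.3,268,46])*1.56)
E
```

```text
[[527.5791825  267.91397182  46.        ]]
4.275 [527.80115594 267.05333853 150.32078661]
[[391.1075955 336.9884375]]
```

View pics/w3b.png

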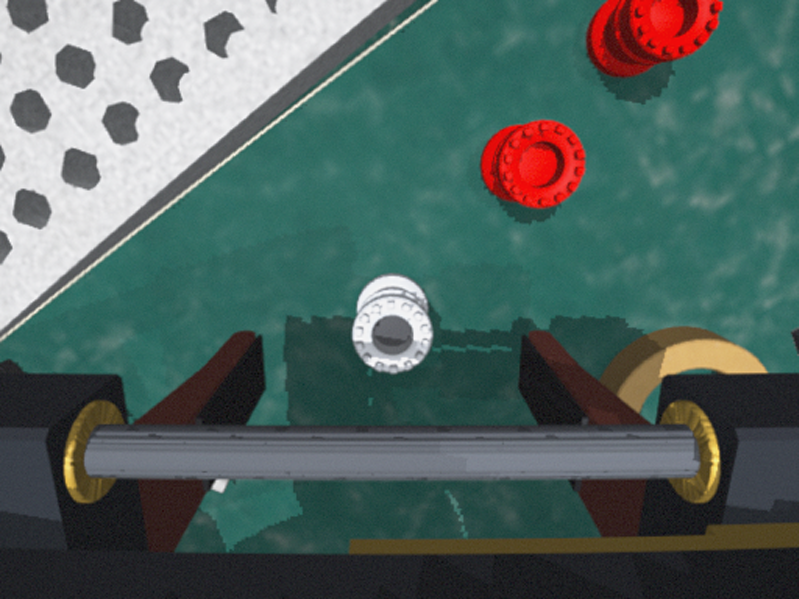

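w3 shows the coupling's top ring at (391,335), against (391,337) predicted. The coupling is spool-shaped, and the open fingers straddle it. Grasping now.

```bash
python3 - <<'E'
from h import *
q=quat(np.radians(9.8))
env.move_l([527.4,268.7,86],rate=80,f_stop=6)
print(env.read_state()["tool_pos"],env.read_state()["force"])
set_gripper(28)
s=env.read_state();print(s["width"],s["force"],s["tool_pos"])
env.move_l([527.4,268.7,200],rate=150)
env.hold(0.2)
s=env.read_state();print(s["width"],s["time_s"]);grab("wrist","w4.png")
crop('w4.png',150,130,370,290,3.6,'w4b.png')
E
```

```text
[527.62330065 268.83889655  86.19865744] [ 0.49590205  0.33188391 -0.13560896]
31.055613223021602 [ 0.76116527 -0.06173678  0.94579113] [527.42607429 268.7153682   85.99030175]
30.902362531709194 7.25
```

View pics/w4b.png

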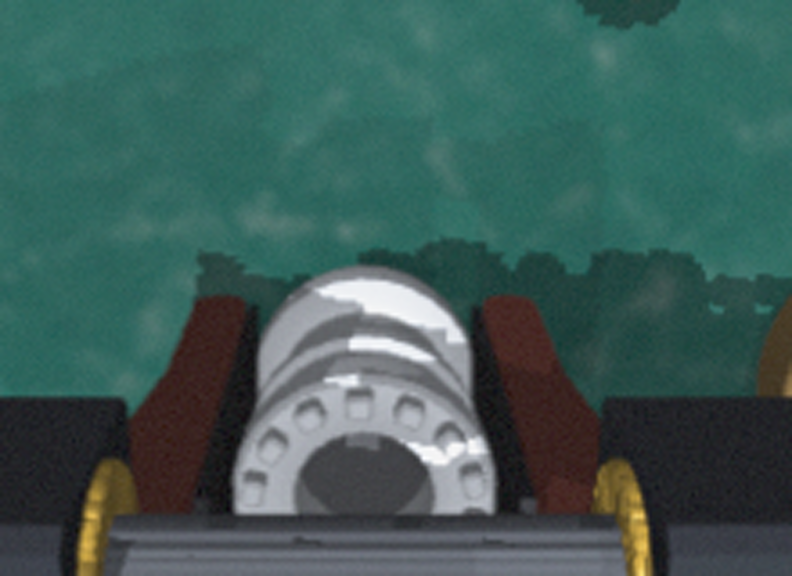

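The coupling is held upright, with its hole at about (252,264). I check its offset in the tool, then move over the pocket.

```bash
python3 - <<'E'
from h import *
print(onz("w4.png",[[251.9,264.2]],160.5))
q=quat(np.radians(9.8))
env.reach([584.4,66.5,190],q)
env.move_l([584.4,66.5,130],rate=120);env.hold(.2)
s=env.read_state();print(s["tool_pos"],s["force"],s["time_s"],s["qpos"][5]);grab("wrist","w5.png");grab("scene","s5.png");
crop('w5.png',130,80,390,290,3,'w5b.png');crop('s5.png',210,120,370,230,5,'s5b.png')
E
```

```text
[[527.11119491 272.09691097 160.5       ]]
[584.952131    66.60245618 130.90435123] [ 0.31372007  0.09851993 -0.93619858] 9.0 -0.07792040129510856
```

View pics/w5b.png

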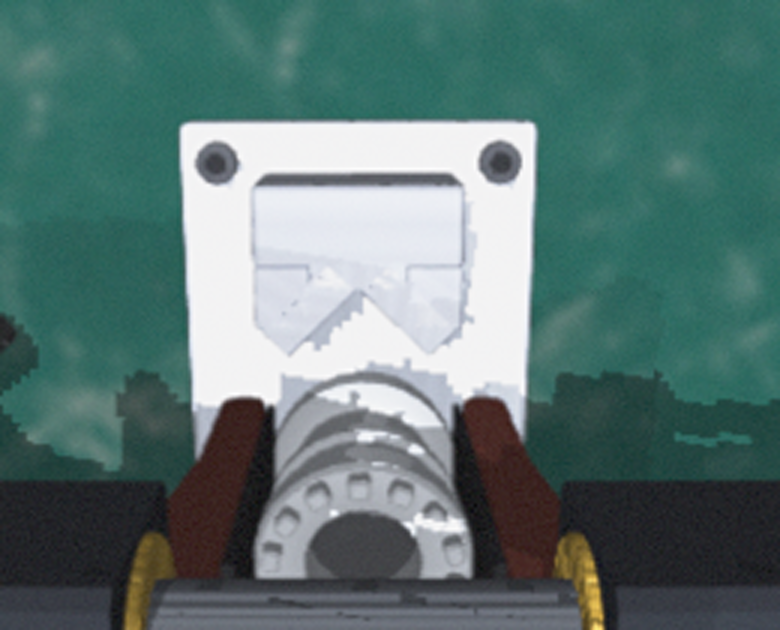

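View pics/s5b.png

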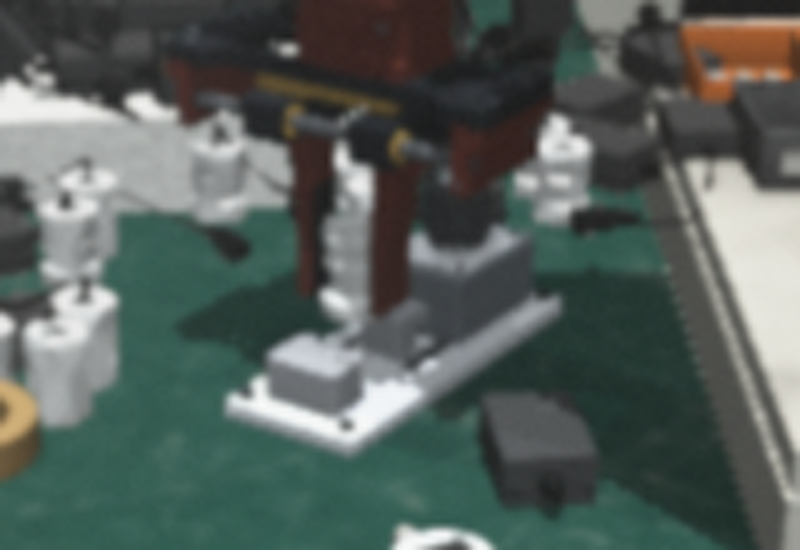

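The coupling hangs upright over the gap, the V ahead at (360,290) and centred. My hole reading was partly hidden by the bar, so I check the offset with the bottom rim (250.6,203.6).

```bash
python3 - <<'E'
from h import *
s=env.read_state();print(s["tool_pos"])
T=np.eye(4);T[:3,:3]=R.from_quat(s["orientation"]).as_matrix();T[:3,3]=s["tool_pos"]
p=onz("w5.png",[[250.7,204]],s["tool_pos"][2]-86)[0]
print("rim in tool",T[:3,:3].T@(p-T[:3,3]))
# V apex (top z=34), tips, plate corners -> fixture check
v=onz("w5.png",np.array([[362,291],[291,354],[433,352]])/3+[130,80],34)
c=onz("w5.png",np.array([[181,124],[537,124]])/3+[130,80],10)
fy=np.array([np.cos(np.radians(99.8)),np.sin(np.radians(99.8))]);fx=np.array([fy[1],-fy[0]])
C=np.array([591.5,25.1])
for a in np.r_[v,c]: print((a[:2]-C)@fx,(a[:2]-C)@fy)
# jaw in w1
w=onz("w1.png",np.array([[134,235],[198,235],[160,88],[122,133],[195,130]])/2.7+[215,0],34)
for a in w: print("w1",(a[:2]-C)@fx,(a[:2]-C)@fy)
E
```

```text
[584.77501504  66.50697771 130.70212359]
rim in tool [14.11859738  0.55231145 85.99913606]
1.0898775241487157 68.59749998347384
-12.506201136302137 56.25590277538974
14.648229957840883 56.61035185460695
-35.93241981886385 98.22561616154594
37.0183724056416 98.12578666270558
w1 -9.782265006476786 19.91946093674685
w1 12.488818698717848 18.867356393965146
w1 0.8522127172819308 67.27502651277496
w1 -12.528248058956382 53.57985825044231
w1 12.283768824813246 53.381194102408074
```

Bottom rim and top hole bracket a grip offset of about zero. Two views put the fixture's x = 0 line 0.7 mm further right, and I correct for that. Setting down slowly with a force stop.

```bash
python3 - <<'E'
from h import *
env.move_l([584.9,66.1,101],rate=60);env.hold(.3)
s=env.read_state();print(s["tool_pos"],s["force"])
r=env.move_l([584.9,66.1,94.5],rate=8,f_stop=2.5)
s=env.read_state();print(r,s["tool_pos"],s["force"],s["time_s"])
E
```

```text
[585.0862378   66.11596527 101.32989783] [0.17053023 0.8436787  0.61847042]
True [584.87645499  66.09841647  95.94826766] [-0.16243707  0.72320921  5.52065352] 10.6583
```

```bash
python3 - <<'E'
from h import *
set_gripper(60)
s=env.read_state();print(s["width"],s["force"],s["time_s"])
env.move_l([584.9,66.1,200],rate=150)
# back so camera sees it: move toward -y fixture
fy=np.array([np.cos(np.radians(99.8)),np.sin(np.radians(99.8))]);C=np.array([592.1,25.2])
env.reach([*(C-60*fy),220],quat(np.radians(9.8)));env.hold(.2)
grab("wrist","w6.png");print(env.read_state()["time_s"],env.read_state()["qpos"])
crop('w6.png',150,0,350,200,4,'w6b.png')
for yaw in (9.8,150,155,-130,-125,-135):
    q=env.ik([*(C-50*fy),129],quat(np.radians(yaw)));print(yaw,None if q is None else q.round(3))
E
```

```text
59.8934801663777 [-0.45103522  0.42806311  0.02352169] 11.3
12.8917 [-7.42271990e-02  4.95369927e-01  1.73610184e+00  1.37009456e-04
  9.11321457e-01 -2.46859611e-01]
9.8 [-0.06   0.627  1.772 -0.     0.742 -0.231]
150 None
155 None
-130 [-0.06   0.627  1.772 -0.     0.742  2.209]
-125 [-0.06   0.627  1.772 -0.     0.742  2.122]
-135 [-0.06   0.627  1.772 -0.     0.742  2.296]
```

View pics/w6b.png

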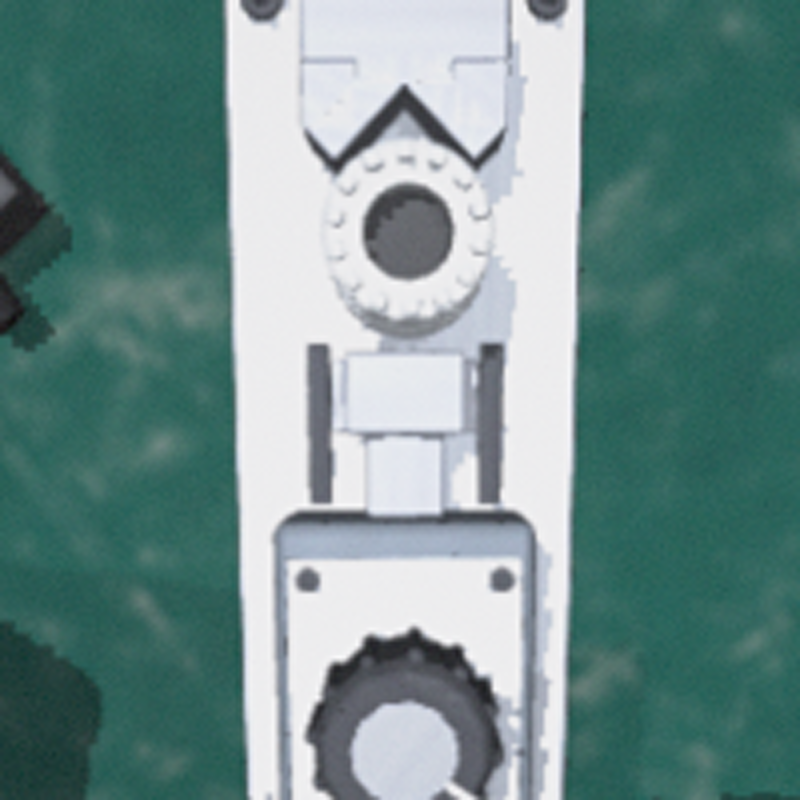

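The coupling stands upright and centred in the pocket, hole at (408,232), just short of the V and clear of the jaw. Now the knob: grip at 72 mm height, so the tips clear the housing top, starting near j6 = -2.3. From there the whole turn fits one stroke.

```bash
python3 - <<'E'
from h import *
print(onz("w6.png",[[251.2,188]],82))
K=[600.5,-24.1]
yaw=-0.06+2.3
q=quat(yaw)
env.reach([*K,190],q);print(env.read_state()["qpos"],env.read_state()["time_s"])
r=env.move_l([*K,133],rate=80,f_stop=6);env.hold(.2)
s=env.read_state();print(r,s["tool_pos"],s["force"],s["wrist_torque"])
set_gripper(30)
s=env.read_state();print(s["width"],s["force"],s["wrist_torque"],s["qpos"],s["time_s"])
# small test turn
for d in (0.1,0.2):
    j=s["qpos"].copy();j[5]+=d;env.move_joints(j);t=env.read_state();print(t["qpos"][5],t["wrist_torque"],t["force"],t["time_s"])
np.save("j0.npy",s["qpos"])
E
```

```text
[[600.64577978 -23.40108507  82.        ]]
[-5.96749619e-02  5.34122417e-01  1.75465724e+00 -3.90327743e-05
  8.52695887e-01 -2.29924221e+00] 14.675
False [600.83115499 -24.10054636 133.58431535] [-0.39767715  0.25307458 -0.51704453] [0.10155931 0.0215087  0.04764877]
34.93250152207634 [-1.8011849   2.12566235  3.56611015] [0.53929553 0.30063967 0.00866835] [-5.96084271e-02  6.20256843e-01  1.77221683e+00  4.43221083e-04
  7.49659592e-01 -2.29993755e+00] 16.2583
-2.202467196998863 [0.32940548 0.18360355 0.02089774] [-0.90360813  1.9802089   1.32059572] 16.5083
-2.104279502210796 [0.33096528 0.12367916 0.00387613] [-0.19511771  1.83230536  1.74710211] 16.7583
```

```bash
python3 - <<'E'
from h import *
j0=np.load("j0.npy")
for a in np.arange(0.3,1.31,0.1):
    j=j0.copy();j[5]+=a;env.move_joints(j);t=env.read_state();print(round(a,2),round(t["qpos"][5]-j0[5],3),t["wrist_torque"].round(3),t["tau"][5].round(3),t["force"].round(1),t["width"].round(2),t["time_s"])
grab("scene","s7.png");grab("top","t7.png");crop('s7.png',210,120,370,230,5,'s7b.png')
E
```

```text
Traceback (most recent call last):
AttributeError: 'float' object has no attribute 'round'
```

```bash
cat > turn.py <<'E'
from h import *
import sys
j0=np.load("j0.npy")
def go(angles):
    for a in angles:
        j=j0.copy();j[5]+=a;env.move_joints(j);t=env.read_state()
        print(round(float(a),2),np.round(t["qpos"][5]-j0[5],3),np.round(t["wrist_torque"],3),np.round(t["tau"][5],3),np.round(t["force"],1),round(float(t["width"]),2),round(float(t["time_s"]),2))
E
python3 - <<'E'
from turn import *
go(np.arange(0.4,1.31,0.1))
grab("scene","s7.png");crop('s7.png',210,120,370,230,5,'s7b.png')
grab("wrist","w7.png");crop('w7.png',0,0,512,384,1.56,'w7b.png')
E
```

```text
0.4 0.395 [0.198 0.135 0.037] 0.337 [-1.3  1.3  1.8] 34.36 17.26
0.5 0.494 [0.154 0.145 0.01 ] 0.334 [0.1 0.5 1.6] 34.7 17.51
0.6 0.594 [0.154 0.119 0.016] 0.334 [-1.1  0.9  1.6] 35.01 17.76
0.7 0.694 [0.045 0.041 0.001] 0.333 [0.1 0.4 2.5] 34.86 18.01
0.8 0.794 [-0.113  0.145 -0.042] 0.333 [-0.2 -1.5  1.7] 34.79 18.26
0.9 0.894 [-0.146  0.097  0.026] 0.333 [-0.4  0.2  1.4] 35.02 18.51
1.0 0.994 [-0.195  0.09   0.02 ] 0.333 [-0.4 -1.2  1.9] 35.06 18.76
1.1 1.094 [-0.327  0.105 -0.015] 0.334 [-0.8 -2.2  1.9] 34.91 19.01
1.2 1.194 [-0.394  0.146  0.039] 0.335 [-1.8 -2.   2.3] 34.87 19.26
1.3 1.294 [-0.526  0.119  0.033] 0.335 [-1.  -3.2  2.6] 34.87 19.51
```

View pics/s7b.png

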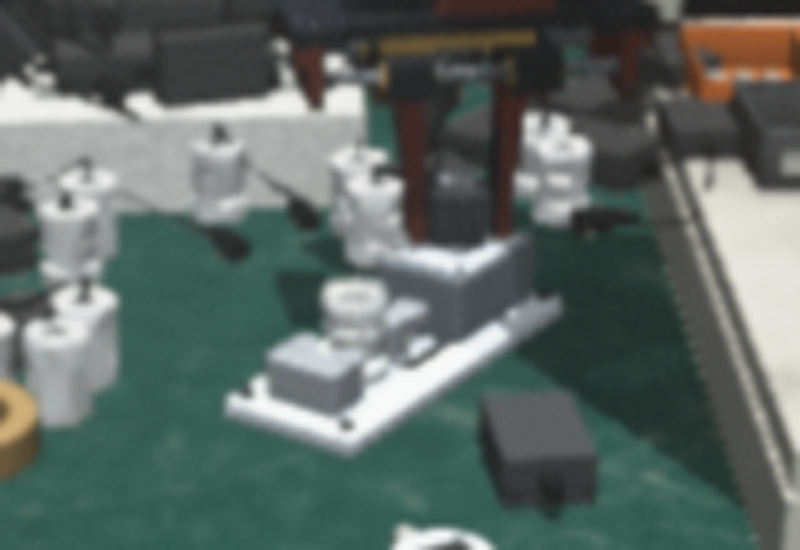

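View pics/w7b.png

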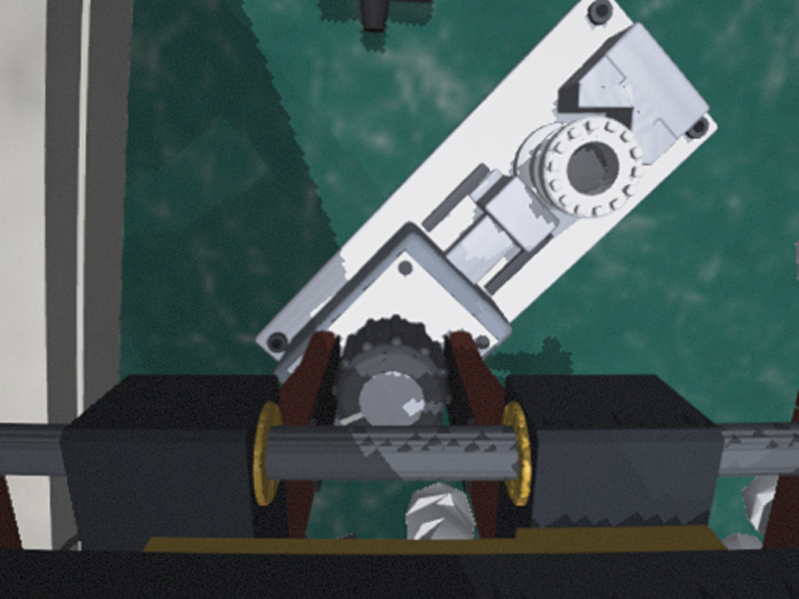

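```bash
python3 - <<'E'
from h import *
crop('w7.png',200,60,420,290,3.4,'w7c.png')
E
```

```text
(no output)
```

View pics/w7c.png

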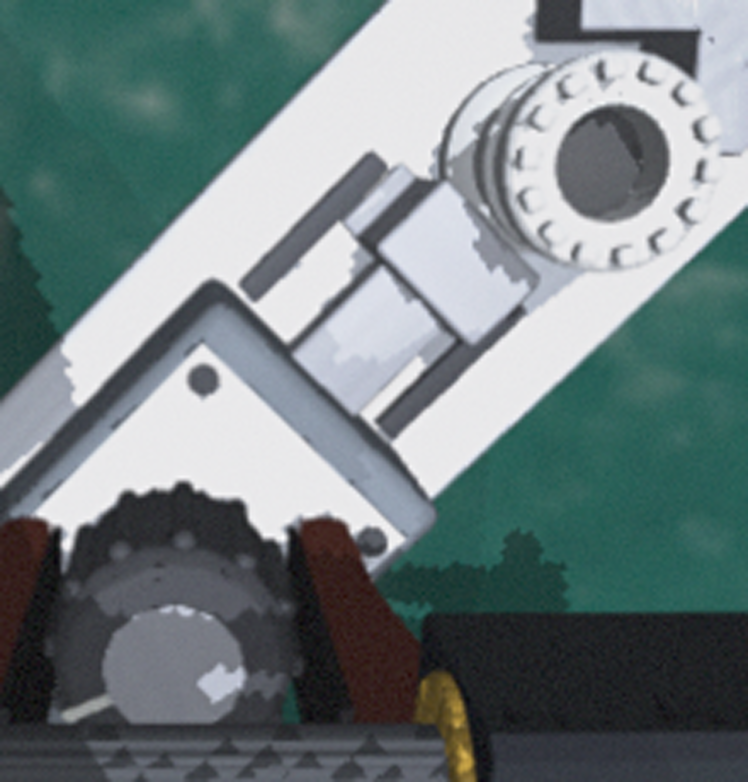

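```bash
python3 - <<'E'
from h import *
fy=np.array([np.cos(np.radians(99.8)),np.sin(np.radians(99.8))]);fx=np.array([fy[1],-fy[0]]);C=np.array([592.1,25.2])
w=onz("w7.png",np.array([[445,180],[535,290],[378,250],[470,345]])/3.4+[200,60],34)
for a in w: print("w7",(a[:2]-C)@fx,(a[:2]-C)@fy)
w=onz("w6.png",np.array([[348,352],[465,350],[348,432],[465,430]])/4+[150,0],34)
for a in w: print("w6",(a[:2]-C)@fx,(a[:2]-C)@fy)
E
```

```text
w7 -11.626038196881748 25.177585691380923
w7 12.114411671268423 23.64545542281036
w7 -11.176509234640836 9.95392416154155
w7 11.259994205876705 9.95272597507793
w6 -11.132177833290429 19.652932197211438
w6 11.984991601098743 20.037047122920214
w6 -11.279593421885016 4.188873549033318
w6 12.153297007703042 4.585055742924468
```

The jaw has moved about 5 mm for 1.29 rad (5.7 expected), so the knob drives the screw. About 3.5 mm (0.8 rad) remain, and I go on, watching the torque.

```bash
python3 - <<'E'
from turn import *
go(np.arange(1.4,2.31,0.1))
grab("wrist","w8.png");crop('w8.png',200,60,420,290,3.4,'w8c.png')
E
```

```text
1.4 1.396 [-0.632  0.223 -0.013] 0.35 [-1.  -3.4  2.6] 34.93 19.86
1.5 1.495 [-0.728  0.247  0.019] 0.343 [-1.2 -4.   3.1] 35.04 20.11
1.6 1.594 [-0.79   0.247  0.05 ] 0.338 [-1.4 -3.7  3. ] 34.73 20.36
1.7 1.694 [-0.868  0.313  0.025] 0.337 [-1.9 -5.   3.4] 34.85 20.61
1.8 1.795 [-0.898  0.334  0.06 ] 0.241 [-1.8 -5.7  2.9] 34.96 20.86
1.9 1.895 [-0.892  0.321  0.025] 0.24 [-1.3 -5.1  3.3] 34.98 21.11
2.0 1.995 [-0.899  0.324  0.037] 0.24 [-1.1 -5.9  3.3] 34.74 21.36
2.1 2.095 [-0.883  0.393  0.021] 0.24 [-2.2 -4.8  3.4] 35.2 21.61
2.2 2.195 [-0.909  0.391  0.014] 0.24 [-2.1 -5.   3.4] 35.17 21.86
2.3 2.295 [-0.902  0.407  0.018] 0.24 [-1.8 -4.8  3. ] 35.06 22.11
```

View pics/w8c.png

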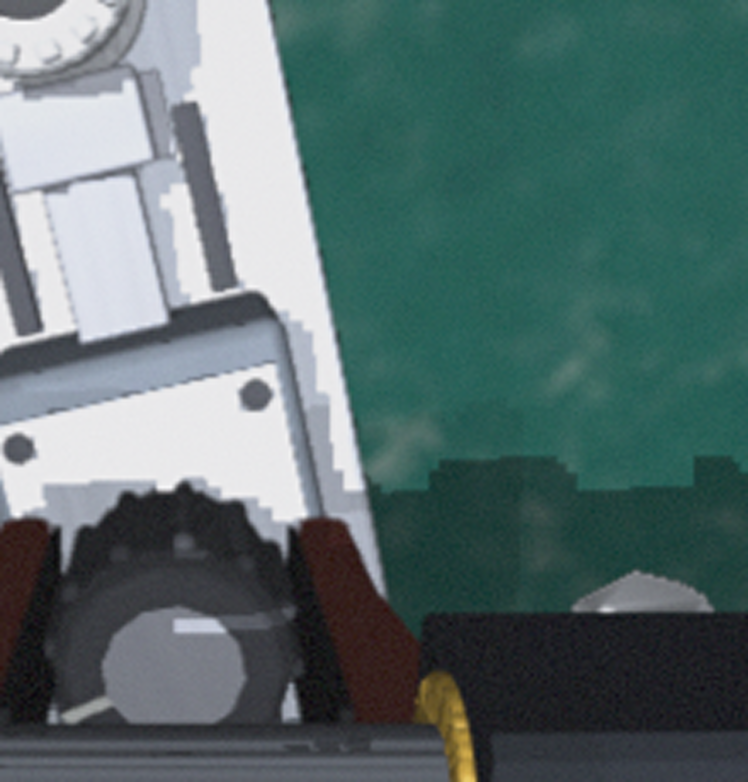

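```bash
python3 - <<'E'
from h import *
crop('w8.png',110,0,310,200,4,'w8d.png')
fy=np.array([np.cos(np.radians(99.8)),np.sin(np.radians(99.8))]);fx=np.array([fy[1],-fy[0]]);C=np.array([592.1,25.2])
w=onz("w8.png",np.array([[135,67],[150,160],[8,190]])/3.4+[200,60],34)
for a in w: print("w8",(a[:2]-C)@fx,(a[:2]-C)@fy)
E
```

```text
w8 11.82643366682645 28.867288159772727
w8 10.836255457243118 14.469860649668648
w8 -12.480966361086894 15.070959800320908
```

View pics/w8d.png

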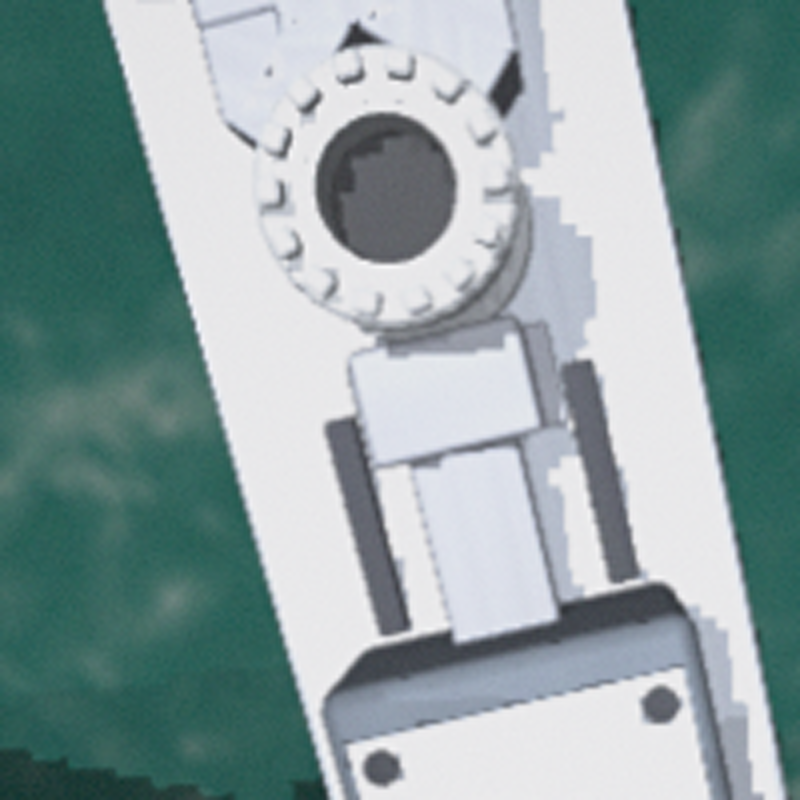

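Jaw back edge is at about 14.8 (+10.4 mm), so it is still following, and the coupling now nestles in the V. Tightness must be imminent, so I use finer steps.

```bash
python3 - <<'E'
from turn import *
go(np.arange(2.35,2.71,0.05))
grab("wrist","w9.png");crop('w9.png',50,0,310,200,3,'w9c.png')
E
```

```text
2.35 2.345 [-0.944  0.395  0.038] 0.126 [-2.4 -5.3  2.5] 34.75 22.41
2.4 2.395 [-0.911  0.384  0.027] 0.125 [-1.8 -6.2  3.6] 34.7 22.66
2.45 2.445 [-0.951  0.435  0.041] 0.132 [-1.6 -5.7  3.4] 35.08 22.91
2.5 2.495 [-0.882  0.465  0.038] 0.147 [-2.5 -4.7  4.2] 34.89 23.16
2.55 2.545 [-0.914  0.471  0.056] 0.162 [-2.3 -5.   3.9] 34.9 23.41
2.6 2.595 [-0.953  0.43   0.122] 0.173 [-2.1 -4.5  4. ] 34.88 23.66
2.65 2.645 [-0.852  0.461  0.067] 0.17 [-1.4 -4.9  3.2] 35.11 23.91
2.7 2.695 [-0.93   0.438  0.057] 0.135 [-2.1 -4.8  4.1] 34.4 24.16
```

View pics/w9c.png

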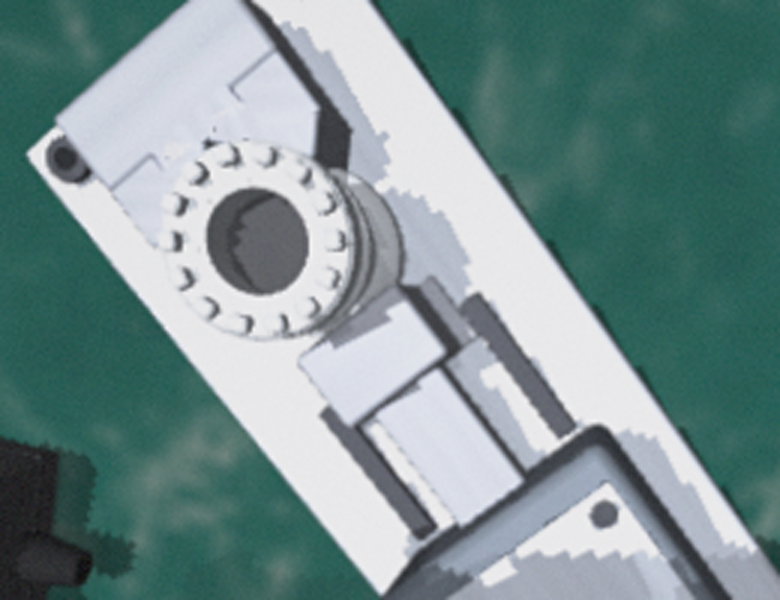

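Here tau6 shows the run torque (about 0.125) rising to 0.173 at 2.6 and then falling, so the jaw is tight and the first click is passing. More are due every 0.524 rad, so I continue and count the peaks.

```bash
python3 - <<'E'
from turn import *
go(np.arange(2.75,3.41,0.05))
E
```

```text
2.75 2.745 [-0.892  0.459 -0.02 ] 0.069 [-1.3 -4.1  4.2] 35.12 24.46
2.8 2.795 [-0.868  0.494 -0.072] 0.065 [-1.2 -5.7  3.3] 34.72 24.71
2.85 2.845 [-0.847  0.457 -0.095] 0.048 [-2.  -5.1  3.7] 34.71 24.96
2.9 2.895 [-0.876  0.452 -0.089] 0.044 [-2.9 -5.   3.3] 35.0 25.21
2.95 2.945 [-0.842  0.542 -0.096] 0.039 [-2.2 -5.   4.3] 34.89 25.46
3.0 2.995 [-0.858  0.522 -0.055] 0.093 [-1.9 -4.7  4.1] 34.85 25.71
3.05 3.045 [-0.837  0.478 -0.005] 0.146 [-1.8 -5.5  3.8] 34.84 25.96
3.1 3.095 [-0.886  0.522  0.073] 0.169 [-2.1 -5.3  3.4] 34.75 26.21
3.15 3.145 [-0.877  0.478  0.048] 0.173 [-2.4 -4.5  4.5] 35.4 26.46
3.2 3.195 [-0.843  0.54   0.071] 0.157 [-2.5 -5.5  4.2] 34.35 26.71
3.25 3.245 [-0.827  0.581 -0.007] 0.105 [-2.3 -4.1  2.9] 35.1 26.96
3.3 3.295 [-0.818  0.532 -0.124] 0.067 [-2.3 -5.1  4.5] 34.79 27.21
3.35 3.345 [-0.803  0.541 -0.024] 0.062 [-1.9 -4.7  4.5] 34.7 27.46
3.4 3.395 [-0.793  0.554 -0.069] 0.047 [-2.9 -4.1  5. ] 34.78 27.71
```

Clean sawtooth: peaks near 2.62 and 3.14, so two clicks, with rest points near 3.03 and 3.55. I take a third click and stop at its rest point near 4.06, then release.

```bash
python3 - <<'E'
from turn import *
go(np.arange(3.45,4.08,0.05))
set_gripper(60)
s=env.read_state();print(s["width"],s["force"],s["wrist_torque"],s["time_s"])
p=s["tool_pos"];env.move_l([p[0],p[1],200],rate=120)
fy=np.array([np.cos(np.radians(99.8)),np.sin(np.radians(99.8))]);C=np.array([592.1,25.2])
env.reach([*(C-60*fy),220],quat(np.radians(9.8)));env.hold(.2)
grab("wrist","w10.png");grab("top","t10.png");grab("scene","s10.png");print(env.read_state()["time_s"])
crop('w10.png',140,0,360,220,3.6,'w10b.png');crop("t10.png",140,110,390,290,3.2,"t10b.png");crop('s10.png',150,120,370,260,3.6,'s10b.png')
E
```

```text
3.45 3.445 [-0.77   0.617 -0.015] 0.042 [-2.9 -5.   4.1] 35.09 27.96
3.5 3.495 [-0.796  0.59  -0.056] 0.058 [-2.7 -5.5  4.4] 34.95 28.21
3.55 3.545 [-0.765  0.611 -0.035] 0.12 [-2.9 -4.1  4.1] 34.86 28.46
3.6 3.595 [-0.77   0.532  0.06 ] 0.162 [-3.2 -3.4  4.4] 35.21 28.71
3.65 3.646 [-0.7    0.635  0.065] 0.17 [-2.2 -3.5  4. ] 34.92 28.96
3.7 3.696 [-0.693  0.669  0.036] 0.166 [-2.9 -4.   4.4] 34.83 29.21
3.75 3.746 [-0.654  0.708  0.033] 0.129 [-2.5 -3.5  4.8] 35.0 29.46
3.8 3.796 [-0.712  0.674 -0.06 ] 0.065 [-3.3 -3.9  5.3] 34.87 29.71
3.85 3.847 [-0.688  0.717 -0.041] 0.062 [-2.4 -3.7  4.1] 34.77 29.96
3.9 3.897 [-0.696  0.633 -0.077] 0.046 [-3.6 -3.7  3.8] 35.06 30.21
3.95 3.947 [-0.701  0.756 -0.094] 0.044 [-3.5 -4.7  5.5] 34.84 30.46
4.0 3.997 [-0.645  0.732 -0.086] 0.043 [-3.3 -3.8  4.8] 34.66 30.71
4.05 4.046 [-0.617  0.755 -0.084] 0.102 [-3.7 -3.9  5.1] 34.53 30.96
60.394444158555764 [-0.80358616  0.01212807 -0.03406868] [-0.0676635   0.1815784   0.06153538] 31.55
34.35
```

View pics/w10b.png

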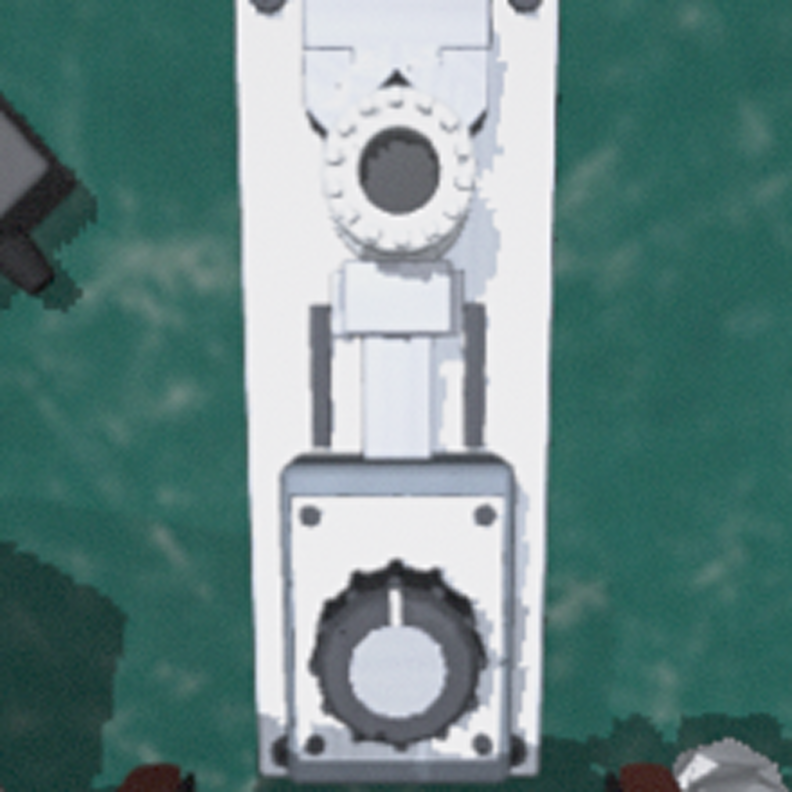

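View pics/s10b.png

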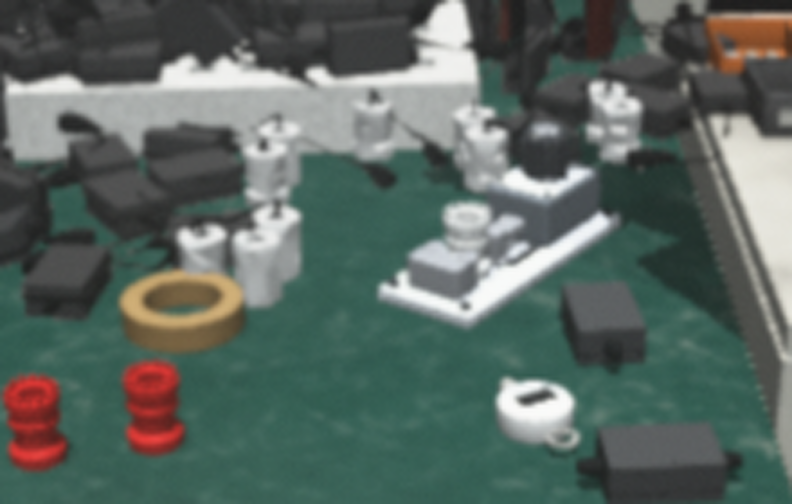

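```bash
python3 - <<'E'
from h import *
fy=np.array([np.cos(np.radians(99.8)),np.sin(np.radians(99.8))]);fx=np.array([fy[1],-fy[0]]);C=np.array([592.1,25.2])
def f(fn,uv,z):
    for a in onz(fn,uv,z): print(fn,z,((a[:2]-C)@fx).round(1),((a[:2]-C)@fy).round(1))
f("w6.png",np.array([[408,232]])/4+[150,0],56)
f("w6.png",np.array([[348,432],[465,430]])/4+[150,0],34)
f("w10.png",np.array([[400,170]])/3.6+[140,0],56)
f("w10.png",np.array([[348,262],[449,262],[346,332],[449,332]])/3.6+[140,0],34)
crop('w6.png',190,80,310,130,6,'a.png');crop('w10.png',190,60,310,110,6,'b.png')
cv2.imwrite("pics/ab.png",np.vstack([cv2.imread("pics/a.png"),cv2.imread("pics/b.png")]))
a=cv2.imread("pics/top1.png");b=cv2.imread("pics/t10.png")
d=np.hstack([a[110:290,140:390],b[110:290,140:390]]);cv2.imwrite("pics/cmp.png",cv2.resize(d,None,fx=1.6,fy=1.6))
E
```

```text
w6.png 56 0.7 39.4
w6.png 34 -11.3 4.2
w6.png 34 12.2 4.6
w10.png 56 0.7 45.5
w10.png 34 -10.7 30.0
w10.png 34 11.4 29.9
w10.png 34 -11.3 15.2
w10.png 34 11.5 15.2
```

View pics/ab.png

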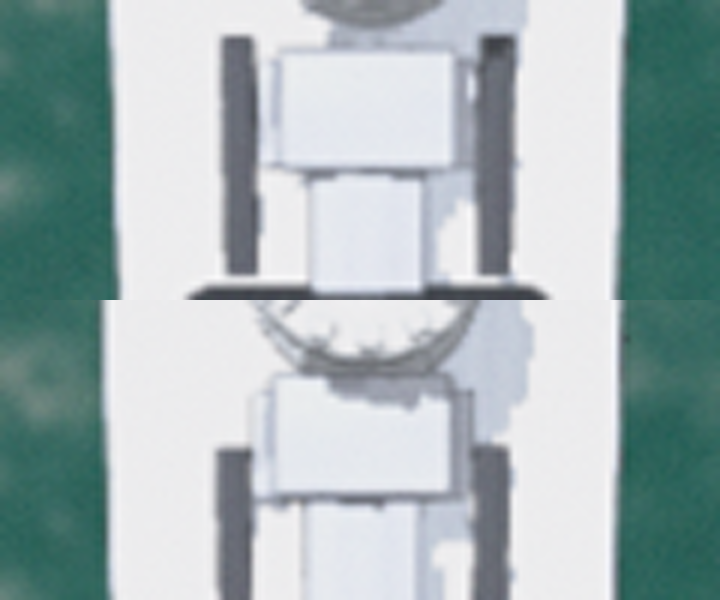

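View pics/cmp.png

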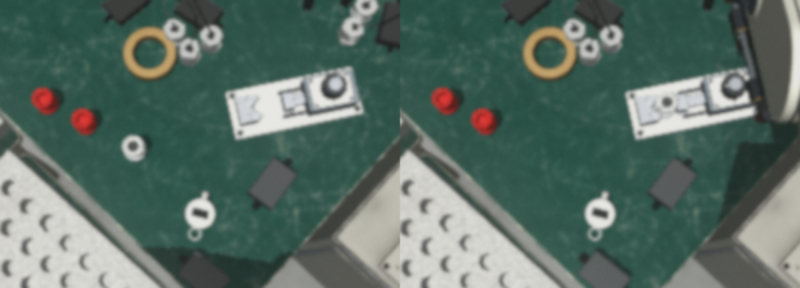

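The jaw travelled about 10.4–10.8 mm (roughly 2.4 rad of collar), which leaves three clicks out of 4.05 rad. The coupling is upright at (0.7, 45.5), where the seat is (0, 45). The bystanders look the same in the before/after top views. Handing in.

```bash
python3 -c "
from h import *
workorder.sign_off();print(env.read_state()['time_s'])"
```

```text
the job is handed in; nothing more can be done
the job is handed in; nothing more can be done
```

I stood the lone chrome coupling upright between the jaws and set it down gently, with contact stopped at about 5 N. I then turned the knob clockwise 4.05 rad in one stroke, let go, and handed the job in at about 34 s.

**Clicks:** the sixth-joint torque showed three slip peaks, near 2.62, 3.14 and 3.65 rad. Jaw travel of about 10.4–10.8 mm fits three clicks.

**Final position:** the last pictures show the coupling upright in the V, with its centre at fixture (0.7, 45.5) mm against (0, 45). The jaw is against it, the bystanders show no visible movement, and the gripper is clear of everything.

**What disagreed:**
- The measured jaw travel is slightly over the stated 10 mm maximum gap, by about my measuring error.
- The torque also stepped down at 1.8 and 2.35 rad, before the jaw was tight. I could not explain that. If one of those steps had been a slip, the count would be four, still within five.
- The wrist's own torque reading did not show the running torque, so I relied on the sixth joint's.

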